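Check the oven door's roller switch

TASK

Three oven switches are screwed down on the bakery's steel bench for checking. Find the one whose lever arm carries a roller, push the roller down from above until its arm is about level, so that it clicks without being driven on towards its stop, keep it there for a second, then let it spring back up and move clear. Leave the other two switches unpressed.

Things in the scene. Friction and masses are not known exactly. Their poses are not given: they have to be found in the camera images.
- roller (a point): Centre of the black roller (36 mm diameter, 24 mm wide) at the free end of a flat steel arm on a grey housing 56 x 42 mm, 105 mm high. Own +x points along the arm to its shaft axis, 90 mm from here and 85 mm above the bench; y is along the shaft; at yaw 0 the arm reaches towards the robot. Untouched, this point is 120 mm above the bench; with the arm level, 85 mm (roller top 103 mm).
- roller_lever (a joint): Angle by which the roller's arm is pressed down, rad: 0 untouched (arm rises 0.40 rad towards the roller), clicks at 0.20, level at 0.40, overtravel from 0.60, hard stop 0.75. A spring resists with 2 N at first, 5 to 6 N when level, growing smoothly (no jump is felt at the click), and lifts the arm when it is let go.
- plain_lever (a joint): Angle of the bystander's arm, rad: a switch with the same housing and steel arm, but with a bare end and no roller. 0 untouched, grows when pressed down. Not to be pressed.
- plunger (a joint): Travel of the other bystander, m: a switch with the same housing but no arm, only an upright steel pin 16 mm thick on its top, tip 129 mm above the bench. 0 untouched, up to 0.008 pressed. Not to be pressed.

How it is judged (in metres and radians):
On the way:
1. the roller's arm is pressed past its click, short of overtravel, and kept there for half a second (value of joint roller_lever between 0.2 and 0.6 rad), for 0.5 s.
At the end, for the whole second after the job is handed in: After the press, the roller's arm is back up (within 0.08 rad of untouched), the plain lever is up (within 0.08 rad) and the plunger is out (within 3 mm) (value of joint each of roller_lever, plain_lever below 0.08 rad and value of joint plunger below 0.003 m).
It fails at once if the roller's arm is driven into overtravel (0.60 rad or more) (value of joint roller_lever above 0.6 rad).
It fails at once if the plain lever is pressed (more than 0.12 rad) (value of joint plain_lever above 0.12 rad).
It fails at once if the plunger is pressed (more than 3 mm) (value of joint plunger above 0.003 m).
It also fails if it takes over 32 s, if anything falls off the work surface, if the arm or the gripper's body presses on something with over 40 N, if the wrist force passes 120 N, or if a joint passes its speed limit or range.

ROBOT

A 6-joint arm with a two-finger parallel gripper is mounted at the origin on the work surface. World frame = base frame: x ahead of the robot, y to its left, z up, the work surface at z = 0. Lengths are in mm, angles in rad, forces in N, time in s.
With the tool pointing down it reaches from about 325 to 775 mm from the base axis. Payload 9.3 kg.
Tool frame: the origin (TCP) lies midway between the tips of the shut fingers; the grasp point (between the pads) lies 19 mm behind it; z points along the fingers, y is the line along which they close (so a half turn about z gives the same grasp; the last joint's range is limited). The gripper opens to 85 mm and grips with 20 to 120 N. Pads are 22 mm wide; open, the fingers measure 114 mm over their backs; the gripper's body (76 mm by 85 mm) begins 54 mm behind the grasp point. The pads swing forward as they close: fully open they stand 13 mm farther back than shut.
Start: joints at [-1.347, 0.259, 0.021, 1.334, 0, 1.418], TCP at [202.364, -511.415, 231.279] pointing down, gripper open.
Joint ranges: [-3.04, 3.04], [-0.91, 1.82], [-1.04, 1.36], [-1.92, 1.95], [-1.52, 1.45], [-3.14, 3.14]. Speed limits (rad/s): [2.22, 2.22, 2.79, 3.14, 3.14, 3.14].

INTERFACE

Orientations are given as [roll, pitch, yaw] about the fixed x, y, z axes, in that order (R = Rz(yaw) Ry(pitch) Rx(roll)).
In Python, from bench import r gives the robot as it stands.
- The arm moves only by the tool carry_out, never from a script. Its argument "series" is a list of rows, each a list of 7 numbers: the shift along the tool's x, y, z in m, then the turn, a rotation vector about the tool's x, y, z in degrees, then the finger opening in m, from 0 to 0.0854. A call has 1 to 20 rows; each row is the pose to reach, as a shift and turn from the pose commanded when the call began, along the tool's axes at that moment; what a row does not reach only later rows make up. A row lasts 1/10 s, in which the tool goes at most 50 mm and 8.59 degrees, less where a joint would pass 70% of its speed; a pose out of reach is approached as far as the arm can. A call with a gripper value outside its range is refused whole. The fingers move at their own pace and stop on an object; "squeeze" is the grip in N (left out, the last holds). Time passes only in rows, so rows that repeat a pose let the fingers close. It gives the time, the measured TCP pose, the force, the opening and the grip force at its end, in the units of the state.
- r.get_obs(): the state, without advancing time (a new reading comes with each control period).
- r.get_image(name): name is "scene" or "side" or "wrist"; returns a dict with "pixels" (400x640x3 uint8, red, green, blue), "K" (3x3 intrinsics, pixels), "k1" (the pictures are not rectified: a ray, as slopes to the right and down, at radius r is drawn at 1 + k1 r^2 times it, then the intrinsics apply), "extrinsics" (4x4, takes a point from world to camera coordinates). Camera axes: x right, y up, looking along -z (the intrinsics and any distortion apply to the point x, -y, -z); pixel columns grow to the right and rows downward; lengths in mm; the calibration is good to about 2 mm. A picture is of the moment at which its call begins. There is no depth.
- r.close_job(): hands the job in; it is judged then, once.
The state is a dict: "time_s": time; "joint_pos": joint angles; "joint_velocities": joint speeds; "joint_efforts": joint torques, N m; "ee_pos": TCP position; "tool_rot": TCP orientation; "contact_force": force on the tool from outside, world axes, zero at the start; "wrist_torque": the same for the moment, N m; "grip_width": opening from 0.0 (shut) to 1.0 (fully open); "grasp_force": force on a finger pad.
Only numpy, scipy, OpenCV 4.12 (cv2) and the standard library are available. Lean on these libraries where they do the work, as an engineer would, in place of code of your own. Each camera call takes 0.05 s, during which the arm holds its last target. There are 200 camera calls.

## Working session

There is one attempt and no reset: what is moved stays moved. The work goes in short steps, Python scripts to look and compute and a tool call to move; the robot and the scene stay as the last step left them, time stands still between calls to the robot, and variables do not carry over. Pictures are saved under pics/ and viewed, at most 10 in all, crops included, and the job is handed in when it is done.

Besides the shell and the picture viewer there is one more tool, called after "Emit:" by a JSON object that holds its "method" and its "body". carry_out: Moves the arm, as the interface text tells. Its arguments: {"type":"object","properties":{"series":{"type":"array"},"squeeze":{"type":"number"}},"required":["series"]}

```bash
mkdir -p pics; cat > h.py <<'E'
import numpy as np, cv2, json
from bench import r
def grab(n,fn):
    d=r.get_image(n); cv2.imwrite(f'pics/{fn}.png',d['pixels'][:,:,::-1])
    np.savez(f'pics/{fn}.npz',K=d['K'],k1=d['k1'],E=d['extrinsics'],p=d['pixels'])
def ray(fn,u,v):
    d=np.load(f'pics/{fn}.npz');K=d['K'];E=d['E']
    q=cv2.undistortPoints(np.array([[[u,v]]],float),K,np.array([float(d['k1']),0,0,0]))[0,0]
    R=E[:3,:3]; o=-R.T@E[:3,3]; w=R.T@np.array([q[0],-q[1],-1]); return o,w/np.linalg.norm(w)
def atz(fn,u,v,z):
    o,w=ray(fn,u,v); return o+w*(z-o[2])/w[2]
def tri(*a):
    A=0;b=0
    for fn,u,v in a:
        o,w=ray(fn,u,v);P=np.eye(3)-np.outer(w,w);A=A+P;b=b+P@o
    X=np.linalg.solve(A,b)
    return X,[float(np.linalg.norm((np.eye(3)-np.outer(w,w))@(X-o))) for o,w in [ray(*t) for t in a]]
def proj(fn,X):
    d=np.load(f'pics/{fn}.npz');E=d['E'];c=E[:3,:3]@np.array(X,float)+E[:3,3]
    x=np.array([c[0],-c[1],-c[2]]);return cv2.projectPoints(x[None],np.zeros(3),np.zeros(3),d['K'],np.array([float(d['k1']),0,0,0]))[0].ravel()
E
python3 - <<'E'
from h import *
grab('scene','sc');grab('side','sd')
o=r.get_obs();print(o['time_s'],o['ee_pos'],o['tool_rot'],o['contact_force'])
E
```

```text
0.1 [ 202.33391933 -511.16532439  230.70147471] [-3.14035706e+00 -2.15155099e-04  3.76806046e-01] [-0.95619329 -0.34836988 -0.85630244]
```

View pics/sc.png

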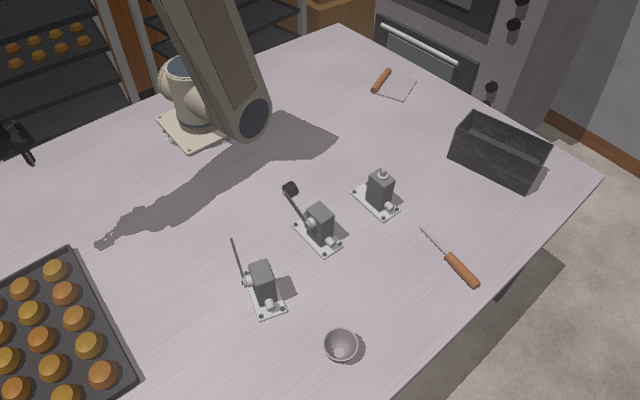

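View pics/sd.png

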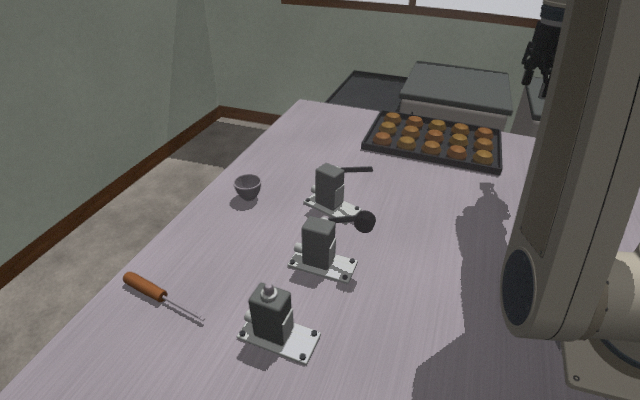

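Scene: the roller is at about (290,188) on the middle switch, with the plain lever nearer the camera (235,240–265,280) and the plunger at (381,175). Side: roller at about (365,222), plain lever behind it at (370,169), plunger in front at (268,290).

```bash
python3 - <<'E'
from h import *
a=cv2.imread('pics/sc.png')[170:260,270:350];b=cv2.imread('pics/sd.png')[195:285,285:385]
z=lambda i,:cv2.resize(i,(400,int(i.shape[0]*400/i.shape[1])),interpolation=cv2.INTER_CUBIC)
a,b=z(a),z(b);b=cv2.copyMakeBorder(b,0,a.shape[0]-b.shape[0],0,0,0);cv2.imwrite('pics/c1.png',np.hstack([a,b]))
print(tri(('sc',290,188),('sd',365,222)))
E
```

```text
(array([492.96955907, -22.53379668, 123.25960987]), [1.493285180136544, 1.4932851801367268])
```

View pics/c1.png

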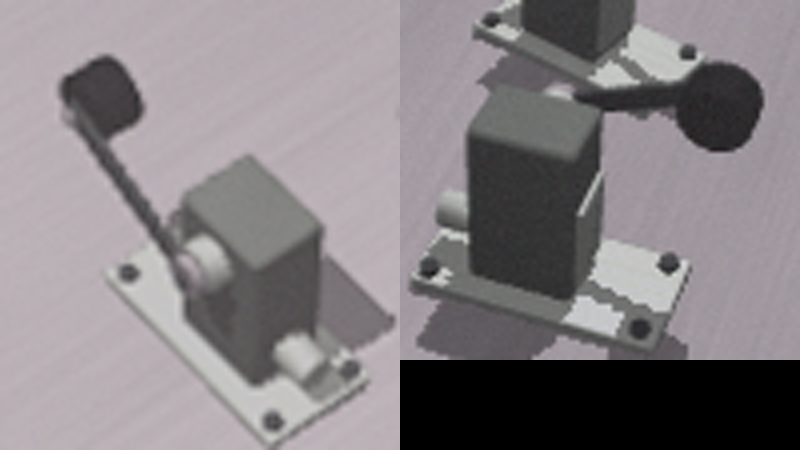

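```bash
python3 - <<'E'
from h import *
R=tri(('sc',290.6,189.2),('sd',365,221.5));print(R)
print('z120',atz('sc',290.6,189.2,120),atz('sd',365,221.5,120))
p=[atz('sc',270+u/5,170+v/5,8) for u,v in((128,272),(272,421),(350,368))]
print(p,[np.arctan2(*(p[1]-p[0])[1::-1])],np.linalg.norm(p[1]-p[0]),np.linalg.norm(p[2]-p[1]))
s=[atz('sd',285+u/4,195+v/4,8) for u,v in((29,267),(269,262),(240,328))]
print(s)
print('shaft',atz('sc',270+205/5,170+265/5,85))
print('plunger',tri(('sc',381.5,173),('sd',268,288)))
print('plain tip',tri(('sc',232.5,238),('sd',372,169)))
o=r.get_obs();print(o['time_s'])
E
```

```text
(array([494.58642481, -23.66456815, 122.38952939]), [0.04770807548128936, 0.04770807548140036])
z120 [492.75294495 -22.41908411 120.        ] [495.17079001 -26.46964805 120.        ]
[array([510.85143098, -25.69853884,   8.        ]), array([622.9793264 , -27.52732474,   8.        ]), array([623.74666362,  20.96814244,   8.        ])] [np.float64(-0.01630837499356236)] 112.14280801588092 48.50153753337492
[array([626.44979495,  17.09379318,   8.        ]), array([513.25199328, -29.83031604,   8.        ]), array([513.8267097,  18.3139204,   8.       ])]
shaft [577.44180757 -31.04044287  85.        ]
plunger (array([590.60711139, 179.03866631, 120.37592237]), [2.1748379447233885, 2.1748379447235604])
plain tip (array([ 526.82528121, -201.5793309 ,  123.82398702]), [1.027543665773173, 1.027543665773171])
0.1
```

Emit:
{"method": "carry_out", "body": {"series": [[0.01,-0.008,0,0,0,0,0],[0.03,-0.023,0,0,0,0,0],[0.06,-0.047,0,0,0,0,0],[0.09,-0.07,0,0,0,0,0],[0.12,-0.093,0,0,0,0,0],[0.15,-0.116,0,0,0,0,0],[0.18,-0.14,0,0,0,0,0],[0.21,-0.163,0,0,0,0,0],[0.24,-0.186,0,0,0,0,0],[0.27,-0.21,0,0,0,0,0],[0.3,-0.233,0,0,0,0,0],[0.33,-0.256,0,0,0,0,0],[0.36,-0.279,0,0,0,0,0],[0.39,-0.303,0,0,0,0,0],[0.415,-0.322,0,0,0,0,0],[0.435,-0.338,0,0,0,0,0],[0.447,-0.347,0,0,0,0,0],[0.447,-0.347,0,0,0,0,0],[0.447,-0.347,0,0,0,0,0],[0.447,-0.347,0,0,0,0,0]], "squeeze": 20}}

```text
time_s: 2.1
ee_pos: [489.8, -24.9, 231.3]
tool_rot: [3.142, 0.0, 0.376]
contact_force: [-0.2, -0.3, -0.3]
grip_width: 0.0
grasp_force: 0.0
```

```bash
python3 - <<'E'
from h import *
grab('wrist','w1');grab('side','sd2');grab('scene','sc2')
o=r.get_obs();print(o['time_s'],o['ee_pos'],o['tool_rot'],o['contact_force'],o['grip_width'],o['joint_pos'])
for n in('w1','sd2','sc2'):print(n,[proj(n,p) for p in([494,-24,121],o['ee_pos'])])
a=cv2.imread('pics/w1.png');b=cv2.imread('pics/sd2.png')[100:280,250:450]
cv2.imwrite('pics/c2.png',np.hstack([cv2.resize(a,(400,250)),cv2.resize(b,(400,360))[:250]]) if 0 else np.vstack([cv2.resize(a,(400,250)),cv2.resize(b,(400,350))]))
E
```

```text
2.25 [490.03922116 -25.04677214 231.38868636] [ 3.14147783e+00 -9.13912474e-05  3.75384135e-01] [ 0.32258463 -0.32172475 -0.43090877] -0.0023355167883881696 [-2.22252249e-01  1.57209114e-01 -1.10725179e-01  1.30272188e+00
 -4.34925835e-05  2.54395627e+00]
w1 [array([318.04216899, 187.51422102]), array([317.25042782, 256.34367764])]
sd2 [array([365.31644929, 222.03342344]), array([373.26066974, 171.44157497])]
sc2 [array([290.36803683, 189.53989988]), array([286.96311598, 153.31208222])]
```

View pics/c2.png

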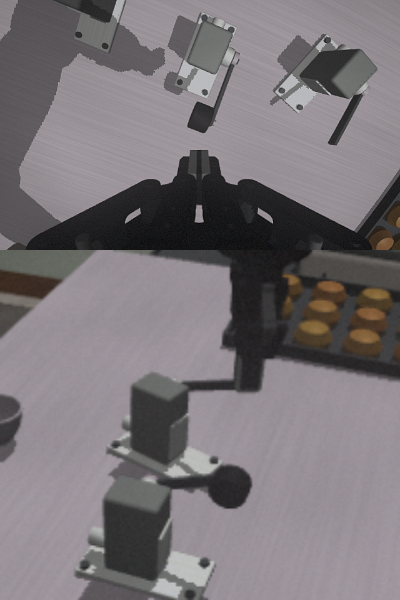

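The wrist view puts the roller at about (320,187) full-scale, against (318,187.5) predicted, so the estimate holds. I'll go down above it and then press gently.

Emit:
{"method": "carry_out", "body": {"series": [[0,0,0.01,0,0,0,0],[0,0,0.025,0,0,0,0],[0,0,0.04,0,0,0,0],[0,0,0.055,0,0,0,0],[0,0,0.07,0,0,0,0],[0,0,0.08,0,0,0,0],[0,0,0.086,0,0,0,0],[0,0,0.09,0,0,0,0],[0,0,0.094,0,0,0,0],[0,0,0.098,0,0,0,0],[0,0,0.102,0,0,0,0],[0,0,0.106,0,0,0,0],[0,0,0.109,0,0,0,0],[0,0,0.112,0,0,0,0],[0,0,0.115,0,0,0,0],[0,0,0.117,0,0,0,0],[0,0,0.118,0,0,0,0],[0,0,0.118,0,0,0,0],[0,0,0.118,0,0,0,0]]}}

```text
time_s: 4.15
ee_pos: [490.4, -24.3, 113.4]
tool_rot: [-3.142, -0.0, 0.377]
contact_force: [-2.7, -0.1, 5.9]
grip_width: -0.0
grasp_force: 2.5
```

```bash
python3 - <<'E'
from h import *
grab('side','sd3');grab('scene','sc3')
o=r.get_obs();print(o['time_s'],o['ee_pos'],o['contact_force'])
a=cv2.imread('pics/sc3.png')[140:260,250:370];b=cv2.imread('pics/sd3.png')[170:290,280:400]
cv2.imwrite('pics/c3.png',cv2.resize(np.hstack([a,b]),(800,400),interpolation=cv2.INTER_CUBIC))
E
```

```text
4.25 [490.39128708 -24.29505995 113.38620908] [-3.23863302  0.4900036   5.35197479]
```

View pics/c3.png

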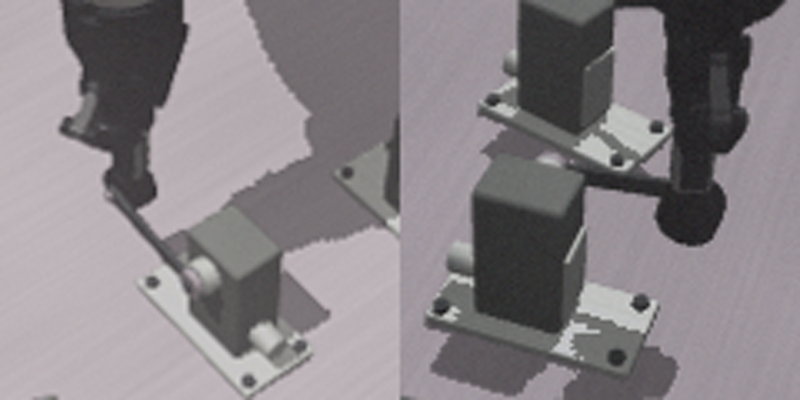

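The roller is pressed by the fingertip, with its centre at about (367,234) in the side view and a force of about 5 N, which is as expected. I'll press to level and hold.

Emit:
{"method": "carry_out", "body": {"series": [[0,0,0.003,0,0,0,0],[0,0,0.006,0,0,0,0],[0,0,0.008,0,0,0,0],[0,0,0.009,0,0,0,0],[0,0,0.009,0,0,0,0],[0,0,0.009,0,0,0,0],[0,0,0.009,0,0,0,0],[0,0,0.009,0,0,0,0],[0,0,0.009,0,0,0,0],[0,0,0.009,0,0,0,0],[0,0,0.009,0,0,0,0],[0,0,0.009,0,0,0,0],[0,0,0.009,0,0,0,0],[0,0,0.009,0,0,0,0],[0,0,0.009,0,0,0,0],[0,0,0.009,0,0,0,0]]}}

```text
time_s: 5.85
ee_pos: [490.3, -24.3, 104.4]
tool_rot: [3.141, -0.0, 0.377]
contact_force: [-3.7, 0.9, 5.4]
grip_width: -0.0
grasp_force: 2.8
```

```bash
python3 - <<'E'
from h import *
grab('side','sd4')
o=r.get_obs();print(o['time_s'],o['ee_pos'],o['contact_force'])
for t in(.2,.3,.4,.5):print(t,proj('sd4',[577-90*np.cos(.4-t),-24,86+90*np.sin(.4-t)]))
b=cv2.imread('pics/sd4.png')[170:290,280:440]
cv2.imwrite('pics/c4.png',cv2.resize(b,(800,600),interpolation=cv2.INTER_CUBIC))
E
```

```text
5.9 [490.34004793 -24.28659603 104.444199  ] [-4.3264788   0.78149052  5.5510265 ]
0.2 [367.24779438 229.71187409]
0.3 [367.52782398 233.45246656]
0.4 [367.34033912 237.06224213]
0.5 [366.69773489 240.50459824]
```

View pics/c4.png

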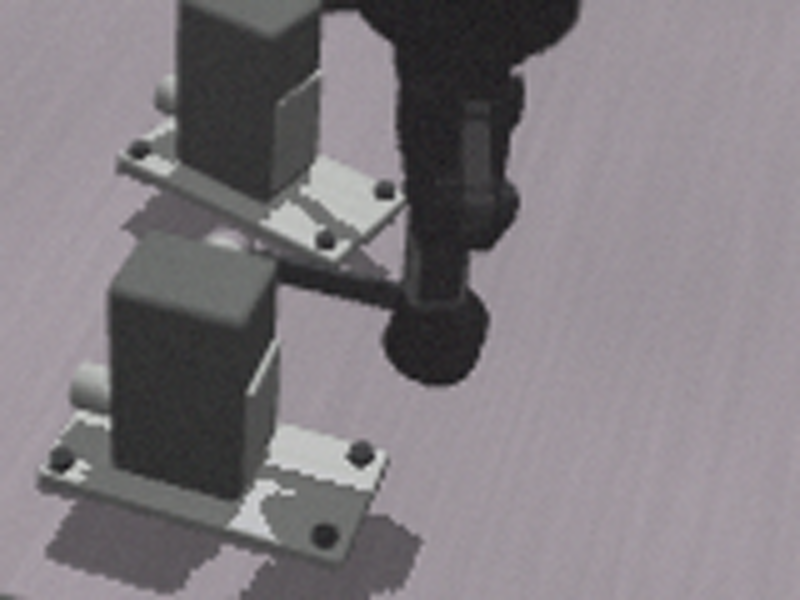

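The roller centre is at about (367.4,236.6), which matches an angle of about 0.39 rad. The arm is level and has been held for more than 1 s, so I'll lift off and move clear.

Emit:
{"method": "carry_out", "body": {"series": [[0,0,-0.004,0,0,0,0],[0,0,-0.01,0,0,0,0],[0,0,-0.018,0,0,0,0],[0,0,-0.026,0,0,0,0],[0,0,-0.034,0,0,0,0],[0,0,-0.045,0,0,0,0],[0,0,-0.06,0,0,0,0],[0,0,-0.08,0,0,0,0],[0,0,-0.1,0,0,0,0],[0,0,-0.115,0,0,0,0],[0,0,-0.125,0,0,0,0],[0,0,-0.127,0,0,0,0],[0,0,-0.127,0,0,0,0],[0,0,-0.127,0,0,0,0]]}}

```text
time_s: 7.3
ee_pos: [490.0, -24.2, 230.5]
tool_rot: [-3.141, 0.001, 0.377]
contact_force: [0.6, 0.3, -0.4]
grip_width: 0.007
grasp_force: 0.0
```

```bash
python3 - <<'E'
from h import *
grab('side','sd5')
b=cv2.imread('pics/sd5.png')[140:350,230:440]
cv2.imwrite('pics/c5.png',cv2.resize(b,(600,600),interpolation=cv2.INTER_CUBIC))
o=r.get_obs();print(o['time_s'],o['ee_pos'],o['contact_force'])
E
```

```text
7.35 [489.97031949 -24.21847613 230.51731792] [1.04803321 0.40405792 0.44391071]
```

View pics/c5.png

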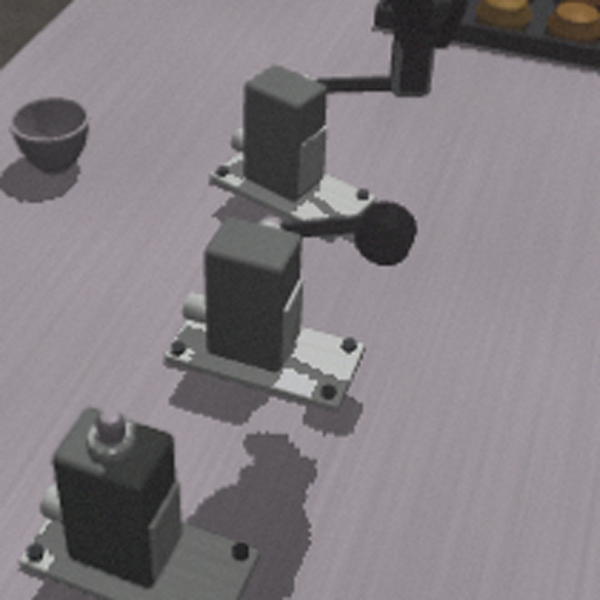

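The roller is back at crop (386,233), which is (365,221.5) in the full side view, the same as when untouched. The other two switches are unchanged.

```bash
python3 -c "
from bench import r
print(r.close_job())"
```

```text
the job is handed in; nothing more can be done
None
```

I pressed the roller switch to about level (roughly 0.39 rad, estimated from the side camera), held it for over a second and let it spring back up; I didn't touch the other two switches, and I handed the job in at about 7.4 s (no verdict was shown).

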